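# Fill the walnut jar and ring it out

### The job

Take the scoop by its handle, pour all five walnuts through the green funnel into the jar, and put the empty scoop back on the red board, right way up. Only then press the plunger of the desk bell right down to its stop, hold it a moment and let it spring back, to call the runner. Leave the jar standing where it is with the funnel in it, and do not knock or shift the cans and the bottle.

Things in the scene. Friction and masses are not known exactly. Their poses are not given: they have to be found in the camera images.
- scoop: aluminium scoop: open-front tray 84 mm wide (y), x -50 to +58, walls 42 high, sheet 3. Origin on the underside; +x to the pouring front, z up. Floor flat to x +14, then an 18 degree ramp up to the lip. Black handle bar 18 wide (y), 16 thick, level, from x -50 back to -155, its middle at z +40. 160 g. Walnuts start to roll out when tipped front down 20 degrees; all are out by 45 to 50
- scoop_grip (a point): point to grip in the middle of the scoop's handle: x -110, z +40 mm in the scoop's frame; same axes
- scoop_lip (a point): middle of the scoop's pouring lip: x +59.5, z +17 mm in the scoop's frame; same axes
- board: red plastic board, fixed, 200 (x) x 140 (y) x 6 mm, on which the scoop lies at first and belongs at the end. Origin at the centre of its underside, on the table
- jar: clear glass jar, loose, 350 g, outer diameter 74 mm, inner 68 mm, height 95 mm, floor 5 mm; stands in the foil tray. Origin at the centre of its underside
- funnel: green plastic wide-mouth funnel, loose, 90 g, standing in the jar: spout outer diameter 60, inner 54 mm, from its lower end (origin, on the axis) up to 40 mm; a flange at 36 mm rests on the jar's rim; then a cone that widens to 150 mm outer diameter at 83 mm
- funnel_mouth (a point): centre of the funnel's mouth, level with its rim (inner diameter there 144 mm), about 157 mm above the table
- tray: foil roasting tray, fixed, 320 (x) x 240 (y) x 50 mm high, walls 3 mm, that holds the jar, a can and a pie (diameter 156 mm, 40 mm high, in its +x half). Origin at the centre of its underside
- bell: steel desk bell, fixed: black base and dome of 84 mm diameter, dome top 46 mm above the table. Origin at the centre of its underside
- plunger_top (a point): centre of the top of the bell's brass plunger head (diameter 18 mm, 8 mm thick); 64 mm above the table when up
- bell_plunger (a joint): how far the plunger is pressed: 0 up, 0.008 m fully down at its stop. It goes straight down and springs back; 1.6 N to start, about 5 N at the stop
- walnut0: walnut, a brown ball of 24 mm diameter, 11 g, loose, in the scoop at first. Origin at its centre
- walnut1: walnut, a brown ball of 24 mm diameter, 11 g, loose, in the scoop at first. Origin at its centre
- walnut2: walnut, a brown ball of 24 mm diameter, 11 g, loose, in the scoop at first. Origin at its centre
- walnut3: walnut, a brown ball of 24 mm diameter, 11 g, loose, in the scoop at first. Origin at its centre
- walnut4: walnut, a brown ball of 24 mm diameter, 11 g, loose, in the scoop at first. Origin at its centre
- can_tray: blue food can, loose, diameter 67 mm, height 85 mm, standing in the foil tray beside the jar; bystander. Origin at the centre of its underside
- can_bell: yellow food can, loose, diameter 67 mm, height 85 mm, standing on the robot's side of the bell; bystander. Origin at the centre of its underside
- can_board: green food can, loose, diameter 67 mm, height 85 mm, standing beyond the red board; bystander. Origin at the centre of its underside
- bottle: amber bottle, loose, diameter 60 mm, height 170 mm, standing beyond the bell; bystander. Origin at the centre of its underside

How it is judged:
On the way, in this order (a step that is already met when the one before it is completed fails the run):
1. all five walnuts are in the jar (horizontal distance between each of walnut0, walnut1, walnut2, walnut3, walnut4 and jar below 0.036 m and z of walnut0 in the frame of jar between 0 and 0.07 m and z of walnut1 in the frame of jar between 0 and 0.07 m and z of walnut2 in the frame of jar between 0 and 0.07 m and z of walnut3 in the frame of jar between 0 and 0.07 m and z of walnut4 in the frame of jar between 0 and 0.07 m), for 0.2 s.
2. the empty scoop lies back on the red board, right way up and let go (horizontal distance between scoop and board below 0.09 m and height (world z) of scoop between 0.003 and 0.012 m and angle between scoop's own z axis and vertical below 0.12 rad and contact force between the fingers and scoop below 0.1 N and linear speed of scoop below 0.03 m/s), for 0.2 s.
3. the bell's plunger is pressed down to its stop (value of joint bell_plunger above 0.007 m), for 0.1 s.
At the end, for the whole second after the job is handed in: All five walnuts in the jar; jar upright, within 30 mm of its start, funnel seated in it (12 mm); scoop flat and still on the red board, right way up, within 90 mm of its centre; plunger sprung back (under 1.5 mm); cans and bottle upright (all of step 1 and all of step 2 and horizontal distance between funnel and jar below 0.012 m and angle between funnel's own z axis and vertical below 0.15 rad and z of funnel in the frame of jar below 0.07 m and value of joint bell_plunger below 0.0015 m and angle between each of jar, can_tray, can_bell, can_board, bottle's own z axis and vertical below 0.1 rad and distance of jar from where it was at the start of the episode below 0.03 m); the robot touches nothing.
It fails at once if the bell is pressed (more than half way) while a walnut is outside the jar (value of joint bell_plunger above 0.004 m and not (horizontal distance between each of walnut0, walnut1, walnut2, walnut3, walnut4 and jar below 0.036 m and z of walnut0 in the frame of jar between 0 and 0.07 m and z of walnut1 in the frame of jar between 0 and 0.07 m and z of walnut2 in the frame of jar between 0 and 0.07 m and z of walnut3 in the frame of jar between 0 and 0.07 m and z of walnut4 in the frame of jar between 0 and 0.07 m)).
It fails at once if the bell is pressed (more than half way) while the scoop is off the board (value of joint bell_plunger above 0.004 m and (horizontal distance between scoop and board above 0.09 m or height (world z) of scoop above 0.012 m)).
It fails at once if a can or the bottle is shifted by more than 30 mm (distance of any of can_tray, can_bell, can_board, bottle from where it was at the start of the episode above 0.03 m).
It fails at once if the jar is shifted by more than 30 mm or tipped (distance of jar from where it was at the start of the episode above 0.03 m or angle between jar's own z axis and vertical above 0.25 rad).
It also fails if it takes over 66 s, if anything falls off the work surface, if the arm or the gripper's body presses on something with over 40 N, if the wrist force passes 120 N, or if a joint passes its speed limit or range.

### The arm

A 6-joint arm with a two-finger parallel gripper is mounted at the origin on the work surface. World frame = base frame: x ahead of the robot, y to its left, z up, the work surface at z = 0. Lengths are in m, angles in rad, forces in N, time in s.
With the tool pointing down it reaches from about 0.375 to 0.975 m from the base axis. Payload 3.8 kg.
Tool frame: the origin (TCP) lies at the very end of the fingers, on their centre line; the grasp point (between the pads) lies bot.hold_point_z behind it (bot.hold_point_z is the distance from the TCP to the grasp point, in m); z points along the fingers, y is the line along which they close (so a half turn about z gives the same grasp; the last joint's range is limited). The gripper opens to 88 mm and grips with 3 to 60 N. Pads are 18 mm wide; open, the fingers measure 123 mm over their backs; the gripper's body (75 mm by 187 mm) begins 45 mm behind the grasp point.
Start: joints at [-1.139, 0.264, 1.604, -0, 1.274, -0.037], TCP at [0.305, -0.602, 0.239] pointing down, gripper open.
Joint ranges: [-2.63, 2.63], [-0.94, 2.18], [0.31, 2.57], [-1.31, 4.45], [0, 2.66], [-2.55, 2.55]. Speed limits (rad/s): [2.57, 2.57, 3.14, 3.14, 3.14, 3.14].

### API

Orientations are given as [roll, pitch, yaw] about the fixed x, y, z axes, in that order (R = Rz(yaw) Ry(pitch) Rx(roll)).
In Python, from cell import bot gives the robot as it stands.
- The arm moves only by the tool send_rows, never from a script. Its argument "series" is text: rows parted by semicolons, each of 5 numbers parted by spaces: the opening, from -1 (shut) to 1 (fully open), then the shift along the tool's x, y, z scaled (see below), then the turn about the tool's z scaled (see below). A call has 1 to 20 rows; each row is the pose to reach, as a shift and turn from the pose commanded when the call began, along the tool's axes at that moment, turning the shorter way round; what a row does not reach only later rows make up. The controller multiplies each number of a shift by 0.75 m and each number of a turn by pi rad. A row lasts 1/10 s, in which the tool goes at most 50 mm and 8.59 degrees, less where a joint would pass 70% of its speed; a pose out of reach is approached as far as the arm can. A call with a number of a shift or a turn outside -1 to 1 is refused whole. A call with a gripper value outside its range is refused whole. The fingers move at their own pace and stop on an object; "force" is the grip in N (left out, the last holds). Time passes only in rows, so rows that repeat a pose let the fingers close. It gives the time, the measured TCP pose, the force, the opening and the grip force at its end, in the units of the state.
- bot.get_obs(): the state, without advancing time (a new reading comes with each control period).
- bot.snapshot(name): name is "side" or "top"; returns a dict with "frame" (384x512x3 uint8, blue, green, red), "vfov" (degrees; the focal length in pixels is half the picture's height over the tangent of half this angle, whatever the lens; pixels are square), "cx", "cy" (the principal point, pixels), "eye" and "orientation" of the camera in the world. Camera axes: x right, y up, looking along -z (the intrinsics and any distortion apply to the point x, -y, -z); pixel columns grow to the right and rows downward; lengths in m; the calibration is good to about 2 mm. A picture is of the moment at which its call begins. There is no depth.
- bot.job_done(): hands the job in; it is judged then, once.
The state is a dict: "t": time; "qpos": joint angles; "joint_vel": joint speeds; "joint_torque": joint torques, N m; "tool_pos": TCP position; "ee_rot": TCP orientation; "wrist_force": force on the tool from outside, world axes, zero at the start; "torque": the same for the moment, N m; "width": finger opening in m; "grasp_force": force on a finger pad.
Only numpy, scipy, OpenCV 4.12 (cv2) and the standard library are available. Lean on these libraries where they do the work, as an engineer would, in place of code of your own. Each camera call takes 0.05 s, during which the arm holds its last target. There are 200 camera calls.

## Working session

There is one attempt and no reset: what is moved stays moved. The work goes in short steps, Python scripts to look and compute and a tool call to move; the robot and the scene stay as the last step left them, time stands still between calls to the robot, and variables do not carry over. Pictures are saved under pics/ and viewed, at most 10 in all, crops included, and the job is handed in when it is done.

Besides the shell and the picture viewer there is one more tool, called in YAML: its name, and indented under it one key for each argument. send_rows: Moves the arm, as the interface text tells. Shifts and turns lie within -1 to 1; 1 stands for 0.75 m of shift or pi rad of turn. Its arguments: {"type":"object","properties":{"series":{"type":"string"},"force":{"type":"number"}},"required":["series"]}

```bash
ls; mkdir -p pics
python3 - <<'E'
from cell import bot
import cv2,numpy as np
o=bot.get_obs();print({k:np.round(v,3) for k,v in o.items()},bot.hold_point_z)
for n in("side","top"):
    s=bot.snapshot(n);cv2.imwrite(f"pics/{n}0.png",s["frame"]);np.save(f"{n}0.npy",s,allow_pickle=True)
    print(n,{k:v for k,v in s.items() if k!="frame"})
E
```

```text
pics
{'t': np.float64(0.0), 'qpos': array([-1.139,  0.265,  1.605, -0.   ,  1.274, -0.037]), 'joint_vel': array([ 0.001, -0.002, -0.001, -0.   , -0.001,  0.   ]), 'joint_torque': array([ 3.0000e-03, -5.0210e+01, -3.5687e+01,  7.3000e-02,  2.9000e-02,
       -0.0000e+00]), 'tool_pos': array([ 0.305, -0.602,  0.237]), 'ee_rot': array([-3.139, -0.   ,  0.469]), 'wrist_force': array([-0.222,  0.396, -0.179]), 'torque': array([ 0.015,  0.001, -0.007]), 'grasp_force': np.float64(0.0), 'width': np.float64(0.088)} 0.0187
side {'vfov': 57.550024233422896, 'cx': 254.41017650087576, 'cy': 189.87213330216244, 'eye': array([0.51384379, 0.64669895, 0.78674713]), 'orientation': array([ 0.77839718, -0.01503385, -3.07080392])}
top {'vfov': 54.453553010496634, 'cx': 263.08066028858644, 'cy': 191.37319702060327, 'eye': array([ 0.41375942, -0.04002828,  1.08840225]), 'orientation': array([ 1.49627402e-01,  4.89761447e-04, -1.55251170e+00])}
```

View pics/top0.png

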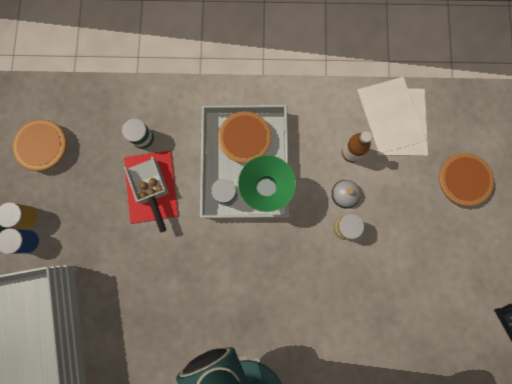

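View pics/side0.png

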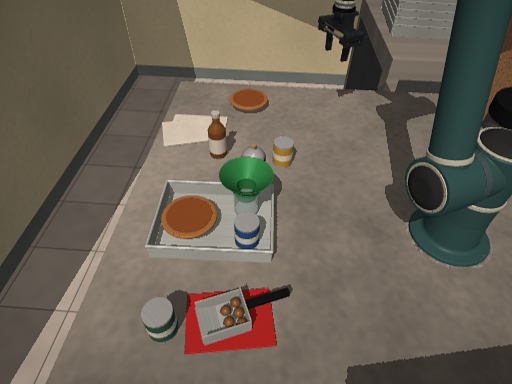

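The top view is oriented with world +x up and +y left. The scoop on the red board is at about (146,182), with its handle running to (160,228). The funnel is at (267,183), the bell at (346,193) with its plunger near (350,190), the yellow can at (350,227), the bottle at (357,145) and the green can at (137,132). The side view shows all five walnuts in the scoop. The moves offer no tilt, so I plan to let the scoop pivot in the fingers by changing the grip force.

```bash
cat > h.py <<'E'
import cv2,numpy as np
from scipy.spatial.transform import Rotation as R
def cam(s):
    f=192/np.tan(np.radians(s["vfov"]/2)); return f,R.from_euler("xyz",s["orientation"]).as_matrix()
def cast(s,p,z):
    f,M=cam(s);p=np.atleast_2d(p).astype(float)
    d=np.c_[(p[:,0]-s["cx"])/f,-(p[:,1]-s["cy"])/f,-np.ones(len(p))]@M.T
    return s["eye"]+d*((z-s["eye"][2])/d[:,2])[:,None]
def proj(s,P):
    f,M=cam(s);c=(np.atleast_2d(P)-s["eye"])@M
    return np.c_[s["cx"]-f*c[:,0]/c[:,2],s["cy"]+f*c[:,1]/c[:,2]]
def mask(s,lo,hi,box):
    m=cv2.inRange(cv2.cvtColor(s["frame"],cv2.COLOR_BGR2HSV),lo,hi);k=np.zeros_like(m);x0,y0,x1,y1=box
    k[y0:y1,x0:x1]=m[y0:y1,x0:x1];return k
def big(m):
    return max(cv2.findContours(m,cv2.RETR_EXTERNAL,cv2.CHAIN_APPROX_NONE)[0],key=cv2.contourArea)
def rect(s,c,z):
    w=cast(s,c[:,0,:],z)[:,:2];return cv2.minAreaRect((w*1000).astype(np.float32))
E
python3 - <<'E'
from h import *
t=np.load("top0.npy",allow_pickle=True).item();d=np.load("side0.npy",allow_pickle=True).item()
B=(110,140,190,240)
print("board",rect(t,big(mask(t,(0,150,80),(6,255,255),B)),.006))
hb=big(mask(t,(0,0,0),(180,255,45),(148,195,170,235)));print("handle top",rect(t,hb,.054),cv2.boundingRect(hb))
hs=big(mask(d,(0,0,0),(180,255,45),(245,280,295,312)));print("handle side",rect(d,hs,.05),cv2.boundingRect(hs))
for s,b in((t,(230,150,300,215)),(d,(210,150,280,205))):
    c=big(mask(s,(55,100,40),(85,255,255),b));print("funnel",rect(s,c,.157),cv2.boundingRect(c))
    e=cv2.fitEllipse(cv2.convexHull(c));print(e,cast(s,e[0],.157))
    w=cast(s,c[:,0,:],.157)[:,:2].astype(np.float32);print(cv2.minEnclosingCircle(w))
for s,b in((t,(335,180,362,203)),(d,(240,140,268,160))):
    m=mask(s,(12,90,90),(30,255,255),b);ys,xs=np.nonzero(m);print("plunger",xs.mean(),ys.mean(),len(xs),cast(s,(xs.mean(),ys.mean()),.062))
print("tray",cast(t,[(204,106),(287,106),(289,216),(202,218)],.05))
cv2.imwrite("pics/z.png",np.hstack([cv2.resize(t["frame"][140:240,110:210],(400,400)),cv2.resize(d["frame"][130:230,200:300],(400,400))]))
E
```

```text
board ((586.8258056640625, 294.3570556640625), (198.23902893066406, 137.5682373046875), 9.44211483001709)
handle top ((502.0127868652344, 255.45358276367188), (99.13292694091797, 12.09266185760498), 21.545684814453125) (151, 197, 15, 34)
handle side ((499.3304443359375, 260.62103271484375), (103.26399230957031, 21.34292984008789), 23.833343505859375) (246, 288, 44, 21)
funnel ((577.8153076171875, -45.26753234863281), (141.4274444580078, 139.67088317871094), 1.0448715686798096) (239, 155, 56, 56)
((266.5263366699219, 183.0680389404297), (55.550785064697266, 56.57891082763672), 84.08478546142578) [[ 0.57556753 -0.04534129  0.157     ]]
((0.5766344666481018, -0.044975630939006805), 0.07230724394321442)
funnel ((574.5758056640625, -31.18505096435547), (143.1319122314453, 143.5659637451172), 48.42843246459961) (219, 157, 55, 41)
((245.85516357421875, 176.31597900390625), (40.24140930175781, 53.731788635253906), 90.69719696044922) [[ 0.57428284 -0.02148345  0.157     ]]
((0.5744442939758301, -0.023581549525260925), 0.07777759432792664)
plunger 349.93548387096774 190.58064516129033 31 [[ 0.57508869 -0.2782633   0.062     ]]
plunger 253.05 145.1 20 [[ 0.57286526 -0.27564773  0.062     ]]
tray [[ 0.81875693  0.14013036  0.05      ]
 [ 0.82313371 -0.1017601   0.05      ]
 [ 0.50220024 -0.11013437  0.05      ]
 [ 0.49220482  0.13201786  0.05      ]]
```

View pics/z.png

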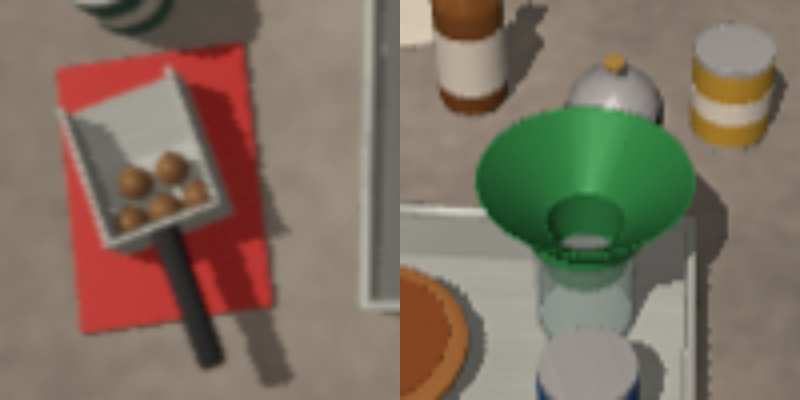

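The crop confirms the scoop lies front toward +x, with all five walnuts at its back. The brass plunger shows clearly in the side view. The measured board (198x138 mm), tray and handle length match the sizes given.

```bash
cat >> h.py <<'E'
def rel(o,P,yaw):
    M=R.from_euler("xyz",o["ee_rot"]).as_matrix();v=M.T@(np.array(P)-o["tool_pos"])/.75
    dy=-(yaw-o["ee_rot"][2])/np.pi   # tool z is down
    return np.round(np.r_[v,dy],4)
E
python3 - <<'E'
from h import *
from cell import bot
t=np.load("top0.npy",allow_pickle=True).item();o=bot.get_obs()
w=cast(t,[(125.5,168),(152,157.5),(137,201),(167.5,193.5)],.048);print(w)
a=w[0]-w[1];print("psi from walls",np.degrees(np.arctan2(-a[0],a[1])),[np.degrees(np.arctan2(*(w[i]-w[j])[[1,0]])) for i,j in((0,2),(1,3))])
hr=cast(t,[(152.2,198),(163,229)],.054);print("handle ends",hr,np.degrees(np.arctan2(*(hr[0]-hr[1])[[1,0]])))
for P in((.494,.254,.15),(.494,.254,.03)):print(rel(o,P,.375))
E
```

```text
[[0.63071982 0.35620295 0.048     ]
 [0.66271099 0.28267976 0.048     ]
 [0.53677557 0.31696544 0.048     ]
 [0.55960598 0.23249274 0.048     ]]
psi from walls 23.514666549869677 [np.float64(22.668733631821734), np.float64(25.95479330550858)]
handle ends [[0.54528224 0.27298396 0.054     ]
 [0.459561   0.23775474 0.054     ]] 22.341396680885758
[ 0.7407 -0.9034  0.1186  0.0299]
[ 0.7407 -0.903   0.2786  0.0299]
```

send_rows:
  series: "1 0.742 -0.904 0 0.024;1 0.742 -0.904 0 0.024;1 0.742 -0.904 0 0.024;1 0.742 -0.904 0 0.024;1 0.742 -0.904 0 0.024;1 0.742 -0.904 0 0.024;1 0.742 -0.904 0 0.024;1 0.742 -0.904 0 0.024;1 0.742 -0.904 0 0.024;1 0.742 -0.904 0 0.024;1 0.742 -0.904 0 0.024;1 0.742 -0.904 0 0.024;1 0.742 -0.904 0 0.024;1 0.742 -0.904 0 0.024;1 0.742 -0.904 0 0.024;1 0.742 -0.904 0 0.024;1 0.742 -0.904 0 0.024;1 0.742 -0.904 0.1 0.024;1 0.742 -0.904 0.1 0.024;1 0.742 -0.904 0.1 0.024"

```text
t: 2.1
tool_pos: [0.4913, 0.2538, 0.1582]
ee_rot: [3.141, 0.01, 0.396]
wrist_force: [-0.7, -0.1, -0.2]
width: 0.0885
grasp_force: 0.0
```

send_rows:
  series: "1 0.005 0.001 0.172 0;1 0.005 0.001 0.172 0;1 0.005 0.001 0.172 0;1 0.005 0.001 0.172 0;1 0.005 0.001 0.172 0;-1 0.005 0.001 0.172 0;-1 0.005 0.001 0.172 0;-1 0.005 0.001 0.172 0;-1 0.005 0.001 0.172 0;-1 0.005 0.001 0.172 0;-1 0.005 0.001 0.172 0;-1 0.005 0.001 0.172 0"
  force: 55

```text
t: 3.3
tool_pos: [0.4987, 0.2548, 0.0346]
ee_rot: [-3.142, 0.0, 0.393]
wrist_force: [0.3, -0.2, 0.4]
width: 0.0343
grasp_force: 0.0
```

Run:
```python
from h import *
from cell import bot
s=bot.snapshot("side");t=bot.snapshot("top")
cv2.imwrite("pics/g1.png",np.hstack([cv2.resize(s["frame"][230:384,120:320],(400,308)),cv2.resize(t["frame"][130:250,90:246],(400,308))]))
print(bot.get_obs()["tool_pos"],bot.get_obs()["grasp_force"],bot.get_obs()["width"])
```

```text
[0.49872881 0.25482748 0.03456308] 0.0 0.025791346449066745
```

View pics/g1.png

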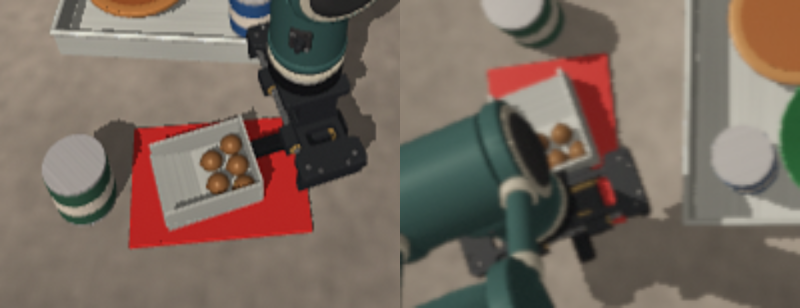

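The fingers straddle the handle and the walnuts are still in place. I'll go 7 mm lower before closing fully.

send_rows:
  series: "-0.2 -0.004 0 0.01 0;-0.2 -0.004 0 0.01 0;-0.2 -0.004 0 0.01 0;-1 -0.004 0 0.01 0;-1 -0.004 0 0.01 0;-1 -0.004 0 0.01 0;-1 -0.004 0 0.01 0;-1 -0.004 0 0.01 0;-1 -0.004 0 0.01 0"
  force: 60

```text
t: 4.3
tool_pos: [0.4963, 0.2538, 0.0273]
ee_rot: [-3.142, -0.0, 0.393]
wrist_force: [-0.4, -0.6, 0.6]
width: 0.0171
grasp_force: 59.8
```

send_rows:
  series: "-1 0 0 -0.01 0;-1 0 0 -0.03 0;-1 0 0 -0.06 0;-1 0 0 -0.09 0;-1 0 0 -0.12 0;-1 0 0 -0.14 0;-1 0 0 -0.15 0;-1 0 0 -0.15 0"

```text
t: 5.1
tool_pos: [0.4968, 0.2541, 0.1412]
ee_rot: [-3.141, -0.003, 0.393]
wrist_force: [0.1, -0.2, -1.5]
width: 0.017
grasp_force: 59.8
```

Run:
```python
from h import *
from cell import bot
s=bot.snapshot("side");t=bot.snapshot("top")
cv2.imwrite("pics/g2.png",np.hstack([cv2.resize(s["frame"][200:384,90:330],(400,308)),cv2.resize(t["frame"][110:250,70:252],(400,308))]))
o=bot.get_obs();print(o["tool_pos"],o["grasp_force"],o["wrist_force"],o["torque"])
```

```text
[0.49547343 0.25341678 0.13902102] 59.796627312898636 [ 0.21877569 -0.66330869 -2.59502265] [-0.05470077  0.14995468 -0.02621716]
```

View pics/g2.png

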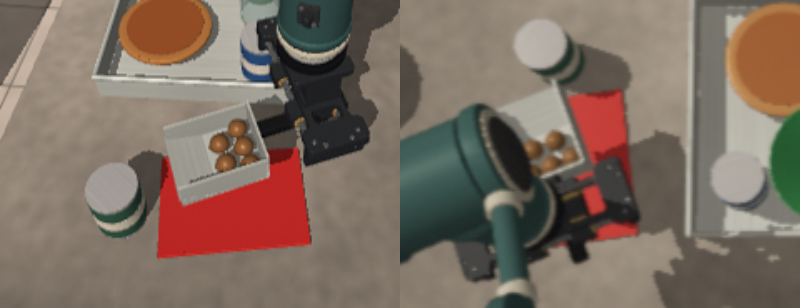

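The scoop holds level at 60 N with all five walnuts in it. Next I lift it and carry it to the funnel.

send_rows:
  series: "-1 0 0 -0.02 0;-1 0 0 -0.05 0;-1 0 0 -0.09 0;-1 0 0 -0.13 0;-1 0 0 -0.17 0;-1 0 0 -0.2 0;-1 0 0 -0.21 0;-1 -0.006 0.01 -0.21 0;-1 -0.017 0.03 -0.21 0;-1 -0.034 0.06 -0.21 0;-1 -0.056 0.1 -0.21 0;-1 -0.084 0.15 -0.21 0;-1 -0.113 0.2 -0.21 0;-1 -0.141 0.25 -0.21 0;-1 -0.169 0.3 -0.21 0;-1 -0.194 0.345 -0.21 0;-1 -0.214 0.38 -0.21 0;-1 -0.225 0.4 -0.21 0;-1 -0.231 0.41 -0.21 0;-1 -0.231 0.41 -0.21 0"

```text
t: 7.2
tool_pos: [0.4525, -0.0978, 0.2957]
ee_rot: [-3.14, 0.002, 0.391]
wrist_force: [0.3, -0.3, -1.7]
width: 0.0168
grasp_force: 59.8
```

Run:
```python
from h import *
from cell import bot
s=bot.snapshot("side");t=bot.snapshot("top")
cv2.imwrite("pics/g3.png",np.hstack([cv2.resize(s["frame"][60:260,170:430],(400,308)),cv2.resize(t["frame"][110:250,180:362],(400,308))]))
o=bot.get_obs();print(o["t"],o["tool_pos"],o["grasp_force"],o["wrist_force"],o["torque"])
```

```text
7.3 [ 0.45330722 -0.09643643  0.29631992] 59.79717202484608 [ 0.15393584 -0.45631328 -1.03992351] [-0.04176296  0.16741866  0.02212606]
```

View pics/g3.png

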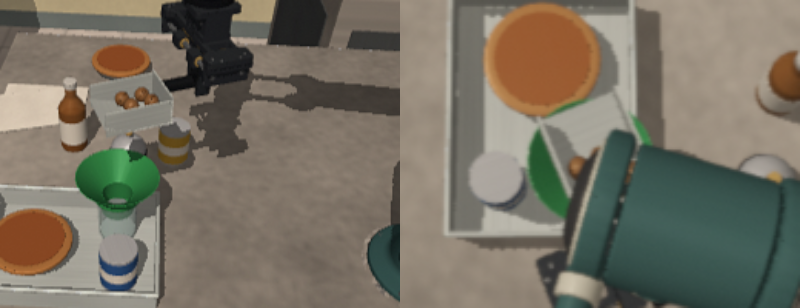

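The tray is level over the funnel with all five walnuts in it, and nothing has been disturbed. I'll track the tilt numerically from the side view (brightness difference against the first image, cast onto the scoop's vertical plane) while lowering the grip force.

```bash
cat >> h.py <<'E'
def tilt():
    from cell import bot
    s=bot.snapshot("side");o=bot.get_obs();b=np.load("side0.npy",allow_pickle=True).item()["frame"]
    h=cv2.cvtColor(s["frame"],cv2.COLOR_BGR2HSV).astype(int);hb=cv2.cvtColor(b,cv2.COLOR_BGR2HSV).astype(int)
    m=((h[...,2]>90)&(h[...,1]<70)&(np.abs(s["frame"].astype(int)-b).sum(2)>45)).astype(np.uint8)*255
    k=np.zeros_like(m);k[90:215,215:288]=m[90:215,215:288];k=cv2.morphologyEx(k,cv2.MORPH_OPEN,np.ones((2,2)))
    c=cv2.convexHull(big(k));M=cv2.moments(c);p=np.array([M["m10"],M["m01"]])/M["m00"]
    y=o["ee_rot"][2];n=np.array([-np.sin(y),np.cos(y),0]);g=o["tool_pos"]+[0,0,.0187]
    f,Rm=cam(s);d=Rm@[(p[0]-s["cx"])/f,-(p[1]-s["cy"])/f,-1]
    P=s["eye"]+d*(n@(g-s["eye"]))/(n@d);v=P-g;hx=v[:2]@[np.cos(y),np.sin(y)]
    br=lambda x0,y0,x1,y1:int(((h[y0:y1,x0:x1,0]>5)&(h[y0:y1,x0:x1,0]<18)&(h[y0:y1,x0:x1,1]>100)&(h[y0:y1,x0:x1,2]>50)).sum())
    print("t %.2f"%o["t"],"px",np.round(p),"bbox",cv2.boundingRect(c),"dist %.3f ang %.1f"%(np.hypot(hx,v[2]),np.degrees(np.arctan2(-v[2],hx))),
      "brown scoop",br(224,100,275,150),"F",np.round(o["wrist_force"],1),"T",np.round(o["torque"],2),"tcp",np.round(o["tool_pos"],3),"w %.4f"%o["width"])
    return s
E
python3 -c "from h import *;tilt()"
```

```text
t 7.35 px [238. 131.] bbox (230, 125, 17, 13) dist 0.155 ang 9.4 brown scoop 548 F [ 0.1  0.7 -2.4] T [-0.03  0.15  0.02] tcp [ 0.454 -0.096  0.297] w 0.0172
```

send_rows:
  series: "-1 0 0 0 0;-1 0 0 0 0"
  force: 25

```text
t: 7.55
tool_pos: [0.4541, -0.0959, 0.2972]
ee_rot: [-3.141, -0.0, 0.395]
wrist_force: [-0.0, 0.2, -1.6]
width: 0.0177
grasp_force: 25.0
```

```bash
python3 -c "from h import *;tilt()"
```

```text
t 7.60 px [240. 137.] bbox (231, 132, 21, 13) dist 0.153 ang 17.8 brown scoop 537 F [-0.8 -0.4 -1.9] T [-0.04  0.21 -0.01] tcp [ 0.454 -0.096  0.297] w 0.0176
```

send_rows:
  series: "-1 0 0 0 0"
  force: 60

```text
t: 7.7
tool_pos: [0.4541, -0.0962, 0.2972]
ee_rot: [3.142, -0.0, 0.394]
wrist_force: [0.3, -0.3, -2.9]
width: 0.0172
grasp_force: 60.0
```

Run:
```python
from h import *
s=tilt();t0=np.load("side0.npy",allow_pickle=True).item()
cv2.imwrite("pics/g4.png",cv2.resize(s["frame"][90:220,190:350],(640,520)))
```

```text
t 7.75 px [240. 138.] bbox (231, 132, 18, 13) dist 0.155 ang 18.0 brown scoop 532 F [-0.5  0.  -2.6] T [-0.08  0.15  0.  ] tcp [ 0.454 -0.096  0.297] w 0.0173
```

View pics/g4.png

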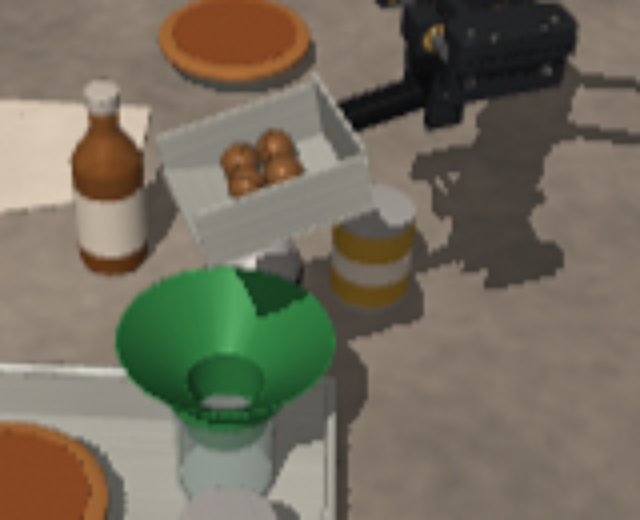

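The scoop creeps slowly at 25 N and locks at 60 N. It is tilted about 9° with the walnuts still in, so I'll keep going in pulses.

send_rows:
  series: "-1 0 0 0 0;-1 0 0 0 0"
  force: 25

```text
t: 7.95
tool_pos: [0.454, -0.0966, 0.2973]
ee_rot: [3.142, -0.0, 0.394]
wrist_force: [-0.6, -0.6, -1.7]
width: 0.0175
grasp_force: 25.0
```

```bash
python3 -c "from h import *;tilt()"
```

```text
t 8.00 px [241. 139.] bbox (232, 132, 19, 16) dist 0.155 ang 20.1 brown scoop 533 F [ 0.  -0.7 -2.4] T [-0.09  0.17 -0.01] tcp [ 0.454 -0.097  0.297] w 0.0174
```

send_rows:
  series: "-1 0 0 0 0;-1 0 0 0 0"
  force: 25

```text
t: 8.2
tool_pos: [0.4539, -0.0967, 0.2972]
ee_rot: [3.142, -0.0, 0.393]
wrist_force: [0.1, -0.4, -2.0]
width: 0.0177
grasp_force: 25.0
```

```bash
python3 -c "from h import *;tilt()"
```

```text
t 8.25 px [241. 139.] bbox (232, 132, 19, 15) dist 0.155 ang 19.9 brown scoop 538 F [ 0.8  0.3 -2.5] T [-0.05  0.21  0.06] tcp [ 0.454 -0.097  0.297] w 0.0175
```

send_rows:
  series: "-1 0 0 0 0;-1 0 0 0 0"
  force: 20

```text
t: 8.45
tool_pos: [0.454, -0.0968, 0.2973]
ee_rot: [3.142, -0.0, 0.393]
wrist_force: [0.7, -0.3, -2.3]
width: 0.0181
grasp_force: 20.0
```

```bash
python3 -c "from h import *;tilt()"
```

```text
t 8.50 px [253. 154.] bbox (240, 141, 27, 27) dist 0.156 ang 43.3 brown scoop 546 F [ 0.2 -0.9 -2. ] T [-0.06  0.19  0.06] tcp [ 0.454 -0.097  0.297] w 0.0176
```

send_rows:
  series: "-1 0 0 0 0;-1 0 0 0 0"
  force: 60

```text
t: 8.7
tool_pos: [0.4539, -0.0967, 0.2972]
ee_rot: [3.142, -0.0, 0.393]
wrist_force: [-0.6, -0.3, -2.3]
width: 0.0174
grasp_force: 60.0
```

Run:
```python
from h import *
s=tilt()
cv2.imwrite("pics/g5.png",cv2.resize(s["frame"][90:240,190:350],(640,600)))
```

```text
t 8.75 px [267. 147.] bbox (248, 121, 41, 50) dist 0.121 ang 51.9 brown scoop 398 F [ 0.6  0.1 -1.3] T [0.03 0.04 0.03] tcp [ 0.454 -0.097  0.297] w 0.0172
```

View pics/g5.png

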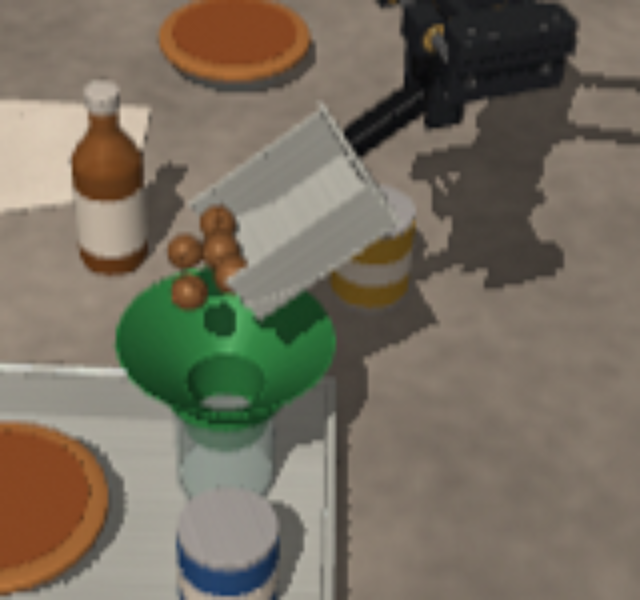

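All five walnuts are pouring over the funnel, with the scoop tilted about 40°. I'll hold here while they drop.

send_rows:
  series: "-1 0 0 0 0;-1 0 0 0 0;-1 0 0 0 0;-1 0 0 0 0;-1 0 0 0 0;-1 0 0 0 0;-1 0 0 0 0;-1 0 0 0 0"

```text
t: 9.55
tool_pos: [0.4539, -0.0967, 0.2972]
ee_rot: [-3.142, 0.0, 0.393]
wrist_force: [0.4, 1.0, -0.8]
width: 0.0172
grasp_force: 60.0
```

Run:
```python
from h import *
from cell import bot
s=tilt();t=bot.snapshot("top")
cv2.imwrite("pics/g6.png",np.hstack([cv2.resize(s["frame"][90:240,190:350],(440,412)),cv2.resize(t["frame"][90:240,210:340],(357,412))]))
```

```text
t 9.60 px [262. 147.] bbox (243, 126, 39, 45) dist 0.128 ang 46.2 brown scoop 333 F [-0.2 -0.4 -2. ] T [-0.04  0.08  0.01] tcp [ 0.454 -0.097  0.297] w 0.0171
```

View pics/g6.png

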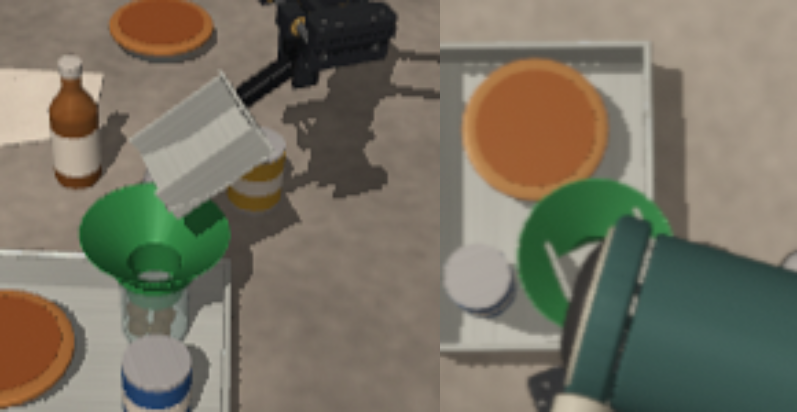

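The scoop is empty, the brown balls show inside the jar and none are lying elsewhere. Next I measure the scoop's tilt from the near lip corner at pixel (254.7,167) before setting it down.

Run:
```python
from h import *
from cell import bot
s=np.load("side0.npy",allow_pickle=True).item();o=bot.get_obs()
y=o["ee_rot"][2];n=np.array([-np.sin(y),np.cos(y),0]);g=o["tool_pos"]+[0,0,.0187]
f,M=cam(s)
for p,off,lev in (((254.7,167),.042,7.7),((286.5,145),.042,-2/60*57)):
    d=M@[(p[0]-s["cx"])/f,-(p[1]-s["cy"])/f,-1];q=s["eye"]+d*(n@(g+n*off-s["eye"]))/(n@d)-g
    hx=q[:2]@[np.cos(y),np.sin(y)];print(np.hypot(hx,q[2]),np.degrees(np.arctan2(-q[2],hx))-lev)
print(rel(o,(.546,.2745,.32),.393))
```

```text
0.168034603882377 35.533589281120335
0.07616765128800104 59.792648020633095
[ 3.031e-01 -4.101e-01 -3.040e-02  1.000e-04]
```

send_rows:
  series: "-1 0 0 -0.02 0;-1 0 0 -0.04 0;-1 0.007 -0.01 -0.04 0;-1 0.026 -0.035 -0.04 0;-1 0.052 -0.07 -0.04 0;-1 0.089 -0.12 -0.04 0;-1 0.126 -0.17 -0.04 0;-1 0.163 -0.22 -0.04 0;-1 0.2 -0.27 -0.04 0;-1 0.237 -0.32 -0.04 0;-1 0.266 -0.36 -0.04 0;-1 0.288 -0.39 -0.04 0;-1 0.3 -0.406 -0.04 0;-1 0.303 -0.41 -0.04 0;-1 0.303 -0.41 -0.04 0"

```text
t: 11.15
tool_pos: [0.5458, 0.2743, 0.3272]
ee_rot: [3.141, 0.001, 0.394]
wrist_force: [0.2, 0.3, -2.1]
width: 0.017
grasp_force: 60.0
```

Run:
```python
from cell import bot
import cv2,numpy as np
from h import *
s=bot.snapshot("side")
m=mask(s,(5,100,50),(18,255,255),(235,185,262,225));print("brown in jar",int((m>0).sum()))
a=np.load("side0.npy",allow_pickle=True).item();print("before",int((mask(a,(5,100,50),(18,255,255),(235,185,262,225))>0).sum()))
for n,x in(("before",a),("now",s)):
    m=mask(x,(5,90,50),(18,255,255),(0,0,512,384));c=cv2.connectedComponentsWithStats(m);print(n,[tuple(map(int,r)) for r in c[2][1:] if 12<r[4]<400])
```

```text
brown in jar 11
before 0
before [(208, 118, 18, 22, 296), (251, 143, 5, 5, 21), (210, 150, 17, 9, 67), (230, 297, 17, 28, 229), (220, 305, 11, 11, 88), (223, 316, 12, 11, 93)]
now [(208, 118, 12, 22, 208), (226, 184, 4, 8, 14)]
```

send_rows:
  series: "-1 0 0 0.03 0;-1 0 0 0.07 0;-1 0 0 0.12 0;-1 0 0 0.17 0;-1 0 0 0.21 0;-1 0 0 0.24 0;-1 0 0 0.26 0;-1 0 0 0.268 0;-1 0 0 0.268 0;-1 0 0 0.268 0"

```text
t: 12.2
tool_pos: [0.547, 0.2745, 0.1278]
ee_rot: [-3.142, -0.002, 0.393]
wrist_force: [-0.2, 0.2, -1.6]
width: 0.0173
grasp_force: 60.0
```

send_rows:
  series: "-1 0 0 0.005 0;-1 0 0 0.01 0;-1 0 0 0.015 0;-1 0 0 0.02 0;-1 -0.005 0 0.028 0;-1 -0.011 0 0.036 0;-1 -0.018 0 0.046 0;-1 -0.026 0 0.056 0;-1 -0.034 0 0.068 0;-1 -0.042 0 0.08 0;-1 -0.05 0 0.092 0;-1 -0.056 0 0.102 0;-1 -0.06 0 0.11 0"
  force: 8

```text
t: 13.5
tool_pos: [0.5037, 0.2569, 0.0428]
ee_rot: [3.142, 0.001, 0.393]
wrist_force: [0.6, 0.8, -1.2]
width: 0.0179
grasp_force: 8.0
```

Run:
```python
from h import *
from cell import bot
s=bot.snapshot("side");t=bot.snapshot("top")
o=bot.get_obs();print(o["tool_pos"],o["wrist_force"],o["width"])
cv2.imwrite("pics/g7.png",np.hstack([cv2.resize(s["frame"][200:384,120:330],(400,350)),cv2.resize(t["frame"][110:250,70:230],(400,350))]))
```

```text
[0.50308273 0.25659741 0.0424627 ] [-0.79102668 -0.74455769  0.14465157] 0.01782265135392792
```

View pics/g7.png

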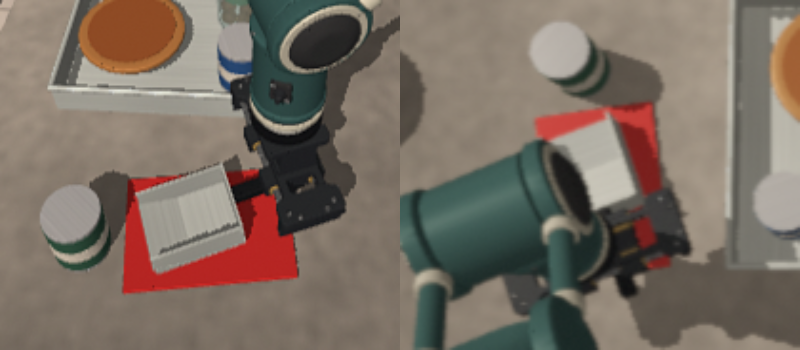

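The empty scoop rests lip-first on the board, almost level, and the can is untouched. I'll lower the last 15 mm and let go.

send_rows:
  series: "-1 -0.004 0 0.008 0;-1 -0.007 0 0.014 0;-1 -0.008 0 0.019 0;-1 -0.008 0 0.021 0;-1 -0.008 0 0.021 0;-0.5 -0.008 0 0.021 0;-0.3 -0.008 0 0.021 0;0 -0.008 0 0.021 0;0.5 -0.008 0 0.021 0;0.5 -0.008 0 0.021 0;0.5 -0.008 0 0.021 0"
  force: 5

```text
t: 14.7
tool_pos: [0.4989, 0.2549, 0.028]
ee_rot: [-3.142, -0.0, 0.393]
wrist_force: [0.4, -0.5, -0.1]
width: 0.0597
grasp_force: 0.0
```

Run:
```python
from h import *
from cell import bot
o=bot.get_obs();print(o["t"],o["tool_pos"],o["wrist_force"],o["width"],o["grasp_force"])
M=R.from_euler("xyz",o["ee_rot"]).as_matrix()
print(rel(o,(.574,-.277,.2),.393))
```

```text
14.7 [0.49889809 0.25489536 0.0279917 ] [ 0.40942824 -0.47589904 -0.12052747] 0.05969254076454582 0.0
[-1.793e-01  6.934e-01 -2.294e-01  1.000e-04]
```

send_rows:
  series: "0.4 0 0 -0.04 0;0.4 0 0 -0.1 0;0.4 0 0 -0.16 0;0.4 0 0 -0.22 0;0.4 0 0 -0.28 0;-1 0 0 -0.29 0;-1 0 0 -0.29 0;-1 0 0 -0.29 0;-1 0 0 -0.29 0;-1 0 0 -0.29 0"

```text
t: 15.7
tool_pos: [0.4977, 0.2543, 0.243]
ee_rot: [3.141, 0.004, 0.393]
wrist_force: [-0.7, -0.6, 0.8]
width: 0.0236
grasp_force: 0.0
```

Run:
```python
from h import *
from cell import bot
s=bot.snapshot("side");t=bot.snapshot("top");o=bot.get_obs()
hs=big(mask(s,(0,0,0),(180,255,45),(225,280,300,320)));print("handle side now",rect(s,hs,.05),"was 499.3,260.6")
for b in((195,100,235,165),):
    c=big(mask(s,(3,90,30),(18,255,255),b));print("bottle",cv2.boundingRect(c))
print("bottle base from side",cast(s,(218.5,155),0), "top-cam cap",cast(t,(365,138),.17))
for n,b in(("s",(210,150,280,205)),):
    print("funnel",cv2.boundingRect(big(mask(s,(55,100,40),(85,255,255),b))),"was 219 157 55 41")
v=s["frame"][185:225,235:262];print("jar brownness",int((v[...,2].astype(int)-v[...,0]>15).sum()))
print(o["tool_pos"],rel(o,(.574,-.277,.2),0))
```

```text
handle side now ((502.4048156738281, 258.7085876464844), (103.11196899414062, 20.53455924987793), 22.66192626953125) was 499.3,260.6
bottle (208, 118, 18, 22)
bottle base from side [[ 6.94191202e-01 -2.88195746e-01  1.11022302e-16]] top-cam cap [[ 0.69416397 -0.29371987  0.17      ]]
funnel (219, 157, 39, 41) was 219 157 55 41
jar brownness 132
[0.49814794 0.25453064 0.24374803] [-0.1781  0.6933  0.0589  0.1252]
```

send_rows:
  series: "-1 -0.178 0.693 0 0.125;-1 -0.178 0.693 0 0.125;-1 -0.178 0.693 0 0.125;-1 -0.178 0.693 0 0.125;-1 -0.178 0.693 0 0.125;-1 -0.178 0.693 0 0.125;-1 -0.178 0.693 0 0.125;-1 -0.178 0.693 0 0.125;-1 -0.178 0.693 0 0.125;-1 -0.178 0.693 0 0.125;-1 -0.178 0.693 0 0.125;-1 -0.178 0.693 0 0.125;-1 -0.178 0.693 0.06 0.125;-1 -0.178 0.693 0.12 0.125;-1 -0.178 0.693 0.18 0.125;-1 -0.178 0.693 0.18 0.125;-1 -0.178 0.693 0.18 0.125;-1 -0.178 0.693 0.18 0.125"

```text
t: 17.6
tool_pos: [0.5768, -0.2769, 0.1135]
ee_rot: [3.14, -0.004, 0.001]
wrist_force: [0.1, -0.4, 0.2]
width: 0.0007
grasp_force: 0.0
```

Run:
```python
from h import *
from cell import bot
t=bot.snapshot("top");s=bot.snapshot("side");o=bot.get_obs();t0=np.load("top0.npy",allow_pickle=True).item()
print(o["tool_pos"],o["ee_rot"],o["width"])
g=mask(t,(55,100,40),(85,255,255),(230,150,300,215));print("funnel top",cv2.boundingRect(big(g)),"was 239 155 56 56")
for n,x in(("before",t0),("now",t)):
    for lo in((5,90,40),(5,50,30)):
        m=mask(x,lo,(22,255,255),(239,155,295,211));c=cv2.connectedComponentsWithStats(m);print(n,[tuple(map(int,r)) for r in c[2][1:] if r[4]>6])
print("scoop brown",int((mask(t,(5,90,40),(18,255,255),(120,150,170,205))>0).sum()),int((mask(t0,(5,90,40),(18,255,255),(120,150,170,205))>0).sum()))
print("funnel side",cv2.boundingRect(big(mask(s,(55,100,40),(85,255,255),(210,150,280,205)))))
m=mask(s,(12,90,90),(30,255,255),(240,138,268,160));ys,xs=np.nonzero(m);print("plunger",len(xs))
print(rel(o,(.574,-.277,.066),0))
```

```text
[ 0.57706968 -0.27723575  0.11410414] [ 3.13890364e+00 -5.14933436e-03  1.03775958e-03] 0.0003614303539746194
funnel top (239, 155, 56, 56) was 239 155 56 56
before [(239, 155, 22, 8, 111)]
before [(239, 155, 22, 9, 114), (289, 155, 6, 13, 44), (290, 204, 5, 7, 21)]
now [(239, 155, 21, 8, 107), (258, 180, 17, 15, 144)]
now [(239, 155, 21, 9, 109), (290, 155, 5, 8, 13), (258, 180, 17, 15, 167)]
scoop brown 37 255
funnel side (219, 157, 55, 41)
plunger 16
[-0.0044 -0.0005  0.0641  0.0003]
```

Run:
```python
from h import *
from cell import bot
t=bot.snapshot("top");t0=np.load("top0.npy",allow_pickle=True).item()
for x in(t0,t):
    m=mask(x,(5,90,40),(18,255,255),(120,150,170,205));ys,xs=np.nonzero(m);h=cv2.cvtColor(x["frame"],cv2.COLOR_BGR2HSV)[ys,xs]
    c=cv2.connectedComponentsWithStats(m);print([tuple(map(int,r)) for r in c[2][1:]],np.median(h,0))
t2=cv2.cvtColor(t["frame"],cv2.COLOR_BGR2HSV);print(t2[155:200:4,140:160:4].tolist()[6:12])
```

```text
[(160, 151, 3, 1, 3), (168, 150, 2, 1, 2), (147, 153, 2, 1, 2), (151, 152, 2, 1, 2), (154, 152, 1, 1, 1), (133, 155, 3, 1, 3), (141, 154, 1, 1, 1), (127, 156, 1, 1, 1), (156, 161, 1, 1, 1), (124, 163, 1, 3, 3), (133, 166, 1, 1, 1), (158, 166, 1, 1, 1), (159, 168, 1, 1, 1), (125, 173, 1, 5, 5), (162, 177, 1, 1, 1), (149, 178, 8, 8, 47), (126, 183, 1, 8, 8), (140, 182, 8, 8, 52), (139, 185, 23, 13, 112), (127, 195, 1, 5, 5), (162, 195, 1, 1, 1), (157, 197, 1, 1, 1), (147, 201, 1, 1, 1)] [ 14. 133. 116.]
[(162, 151, 1, 1, 1), (168, 150, 2, 1, 2), (148, 153, 1, 1, 1), (151, 152, 2, 1, 2), (155, 152, 1, 1, 1), (134, 155, 1, 1, 1), (141, 154, 1, 1, 1), (127, 156, 2, 1, 2), (124, 162, 1, 4, 4), (125, 167, 1, 1, 1), (125, 172, 1, 5, 5), (126, 183, 1, 5, 5), (167, 187, 1, 1, 1), (127, 194, 1, 5, 5), (161, 195, 1, 1, 1), (158, 196, 1, 1, 1), (145, 201, 1, 1, 1), (148, 200, 1, 1, 1), (128, 204, 1, 1, 1)] [  5. 104. 171.]
[[[24, 21, 123], [24, 21, 185], [24, 19, 199], [24, 19, 197], [24, 19, 197]], [[24, 22, 118], [25, 22, 129], [24, 19, 198], [23, 21, 198], [24, 19, 197]], [[24, 22, 118], [25, 24, 117], [24, 19, 199], [24, 18, 197], [23, 21, 199]], [[25, 24, 117], [24, 22, 117], [24, 21, 168], [24, 19, 198], [23, 21, 198]], [[24, 25, 103], [23, 24, 127], [21, 22, 164], [23, 22, 91], [20, 27, 86]], [[24, 23, 157], [27, 24, 96], [16, 39, 86], [20, 14, 54], [0, 153, 55]]]
```

The scoop is empty (only edge pixels were left) and the funnel hasn't moved. Now I press the plunger: TCP from 0.114 down to about 0.055.

send_rows:
  series: "-1 -0.003 0 0.03 0;-1 -0.003 0 0.055 0;-1 -0.003 0 0.063 0;-1 -0.003 0 0.068 0;-1 -0.003 0 0.073 0;-1 -0.003 0 0.077 0;-1 -0.003 0 0.079 0;-1 -0.003 0 0.079 0;-1 -0.003 0 0.079 0"

```text
t: 18.65
tool_pos: [0.5735, -0.2768, 0.0561]
ee_rot: [3.141, -0.002, 0.001]
wrist_force: [-9.5, 4.5, 21.5]
width: 0.0007
grasp_force: 10.8
```

It reads 21.5 N at TCP height 0.056 m, so the plunger is on its stop. I'll hold briefly, then retreat.

send_rows:
  series: "-1 0 0 0 0;-1 0 0 0 0;-1 0 0 0 0;-1 0 0 -0.01 0;-1 0 0 -0.03 0;-1 0 0 -0.08 0;-1 0 0 -0.14 0;-1 0 0 -0.2 0;-1 0 0 -0.2 0;-1 0 0 -0.2 0;-1 0 0 -0.2 0"

```text
t: 19.75
tool_pos: [0.572, -0.276, 0.2003]
ee_rot: [-3.141, 0.001, 0.001]
wrist_force: [-0.1, 1.0, -0.1]
width: 0.0006
grasp_force: 0.0
```

Run:
```python
from h import *
from cell import bot
s=bot.snapshot("side");o=bot.get_obs()
m=mask(s,(12,90,90),(30,255,255),(240,138,268,160));ys,xs=np.nonzero(m);print("plunger",len(xs),xs.mean(),ys.mean(),"was 20 253.05 145.1");print(o["tool_pos"],o["wrist_force"],o["t"])
print(bot.job_done())
```

```text
plunger 20 253.05 145.1 was 20 253.05 145.1
[ 0.57154816 -0.27583859  0.19938324] [-0.51539133  0.5650629   0.0155933 ] 19.8
the job is handed in; nothing more can be done
None
```

The job was handed in at 19.8 s and no verdict came back: the walnuts were poured through the funnel into the jar, the empty scoop is back on the red board, and the bell was pressed to its stop, held and has sprung back.

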